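# Rock a plug-in sensor head out of its test socket and park it

### The arm

A 6-joint arm with a two-finger parallel gripper is mounted at the origin on the work surface. World frame = base frame: x ahead of the robot, y to its left, z up, the work surface at z = 0. Lengths are in mm, angles in rad, forces in N, time in s.
With the tool pointing down it reaches from about 350 to 875 mm from the base axis. Payload 4.2 kg.
Tool frame: the origin (TCP) lies on the centre line of the jaws, within the pads' length; the fingertips stand 14 mm ahead of it and the grasp point (between the pads) lies 5 mm behind it (tcp_to_tips is the distance from the TCP to the fingertips, in mm); z points along the fingers, y is the direction in which the jaws open and shut (so a half turn about z gives the same grasp; the last joint's range is limited). The gripper opens to 85 mm and grips with 20 to 120 N. Pads are 22 mm wide; open, the fingers measure 114 mm over their backs; the gripper's body (76 mm by 85 mm) begins 54 mm behind the grasp point. The pads swing forward as they close: fully open they stand 13 mm farther back than shut.
Start: joints at [-1.033, 0.385, 0.008, 0, -1.194, -0.259], TCP at [172.018, -600.84, 245.312] pointing down, gripper open.
Joint ranges: [-3.14, 3.14], [-1.21, 2.06], [-1.07, 1.41], [-3.16, 2.05], [-2.99, -0.16], [-3.1, 3.1]. Speed limits (rad/s): [2.79, 2.79, 3.14, 3.14, 3.14, 3.14].

### API

Orientations are given as a unit quaternion [x, y, z, w].
In Python, from bench import read_state, get_image, job_done, tcp_to_tips gives the robot as it stands. The module is installed in compiled form; this text tells all that it offers.
- The arm moves only by the tool play_rows, never from a script. Its argument "targets" is a list of rows, each an object of numbers: "gripper": the gripper's target within -1 to 1 (shut at 1, half-way at 0, fully open at -1); "tx", "ty", "tz": the shift along the tool's x, y, z scaled (see below); "spin": the turn about the tool's z scaled (see below). A call has 1 to 12 rows; each row is the pose to reach, as a shift and turn from the pose commanded when the call began, along the tool's axes at that moment; what a row does not reach only later rows make up. The controller multiplies each number of a shift by 0.25 m and each number of a turn by pi/4 rad. A row lasts 1/8 s, in which the tool goes at most 62.5 mm and 10.7 degrees, less where a joint would pass 70% of its speed; a pose out of reach is approached as far as the arm can. A call with a number of a shift or a turn outside -1 to 1 is refused whole. A call with a gripper value outside its range is refused whole. The fingers move at their own pace and stop on an object; the grip force is fixed at half the most. Time passes only in rows, so rows that repeat a pose let the fingers close. It gives the time, the measured TCP pose, the force and the opening at its end, in the units of the state.
- read_state(): the state, without advancing time (a new reading comes with each control period).
- get_image(name): name is "side" or "top"; returns a dict with "frame" (420x560x3 uint8, red, green, blue), "depth" (420x560 float32, mm along the optical axis (not along the pixel's ray), 0 where there is no reading), "mtx" (3x3 intrinsics, pixels), "world_to_cam" (4x4, takes a point from world to camera coordinates). Camera axes: x right, y up, looking along -z (the intrinsics and any distortion apply to the point x, -y, -z); pixel columns grow to the right and rows downward; lengths in mm; the calibration is good to about 2 mm. A picture is of the moment at which its call begins.
- job_done(): hands the job in, once; it reports no verdict.
The state is a dict: "clock": time; "joints": joint angles; "joint_vel": joint speeds; "joint_efforts": joint torques, N m; "position": TCP position; "ee_rot": TCP orientation; "contact_force": force on the tool from outside, world axes, zero at the start; "wrist_torque": the same for the moment, N m; "gripper_width": finger opening in mm.
Only numpy, scipy, OpenCV 4.12 (cv2) and the standard library are available. Lean on these libraries where they do the work, as an engineer would, in place of code of your own. Each camera call takes 0.05 s, during which the arm holds its last target.

### The job

Free the sensor head from the white test socket by rocking it gently: push its tall handle towards one end of its board until the pin at the other end clicks up, then push back until the second pin clicks up too, without tipping it hard over. Then lift it out, set it down gently and upright in the orange cradle with an end of the board centred on each wall, and let go. Leave the circuit panel, reel, bottle and screwdriver where they are.

Things in the scene. Friction and masses are not known exactly. Their poses are not given: they have to be found in the camera images.
- head: Sensor head, 0.25 to 0.42 kg, plugged into the socket. Origin: centre of its board's underside; z up, y along the board to its yellow end, x across. Green board 130 (y) x 54 (x) x 10 mm, yellow strip at the +y end, blue at -y, metal can 20 across, 10 high at y +-51; grey block 72 (y) x 44 (x), z 10 to 46; black handle 36 (y) x 24 (x), z 46 to 110. Two brass pins below at y +-30, down to z -17.5.
- handle_top (a point): Centre of the flat top of the black handle, (0, 0, 110) mm in the head. Push its y faces or pinch it near here. Pushed towards the blue end (-y), the head tips about the socket's edge and the yellow pin rises; pushed towards yellow (+y), the blue pin rises. The first click takes 10 to 25 N and a push of 13 to 18 mm, the second less; a pin may stick unclicked 5 to 8.5 mm up: push again, 3 mm farther.
- socket: White socket block, fixed; origin: centre of its underside, z up, axes as the plugged head's. 88 (y) x 70 (x) x 40 mm high, base plate 140 x 100 x 6; the board lies on its top. Two slots at y +-30, 19 (y) x 14 (x) mm, for the pins (12 x 12 mm): 3.5 mm play each way in y, 1 mm in x. Sprung catches inside hold each pin; pulling both at once needs 15 to 30 N.
- yellow_pin (a point): Centre of the foot of the yellow-end pin, (0, 30, -17.5) mm in the head, 22.5 mm above the socket's underside when plugged in. Clicked up, it has risen 9 to 10 mm with the head leaning by 0.11 to 0.15 rad, the catches have shut beneath it and it does not sink back; less far up, it can. With both clicked the head stands level and loose, 8 to 9.5 mm up, and lifts out freely.
- blue_pin (a point): Centre of the foot of the blue-end pin, (0, -30, -17.5) mm in the head; heights and catches as for the yellow pin.
- cradle: Orange parking cradle, fixed; origin: centre of its underside, z up. Floor 120 (y) x 80 (x) x 6 mm with an 8 mm thick wall at each y end (centres y +-56), wall tops 38 mm up; open on the x sides. The board lies along y, either way round, an end on each wall, with the pins hanging between the walls.
- panel: Bystander: loose green circuit panel 110 x 90 mm with rows of metal cans, 13 mm high in all; origin at the centre of its underside.
- reel: Bystander: grey flanged reel standing on end, 56 mm across, 40 high; origin at the centre of its underside.
- bottle: Bystander: white bottle with a red cap, 70 mm across, 160 high; origin at the centre of its underside.
- driver: Bystander: screwdriver 170 mm long lying along its x; origin beneath its middle.
Things that resemble listed ones, but are neither listed nor needed, are in the scene too. Of the things shaped like the cradle, the orange one is meant.

How it is judged:
By the outcome, as a careful person would: the job done as asked, in the order asked, and still so for the second after the job is handed in, with the robot touching nothing.
It also fails if it takes over 48 s, if anything falls off the work surface, if the arm or the gripper's body presses on something with over 40 N, if the wrist force passes 120 N, or if a joint passes its speed limit or range.

## Working session

There is one attempt and no reset: what is moved stays moved. The work goes in short steps, Python scripts to look and compute and a tool call to move; the robot and the scene stay as the last step left them, time stands still between calls to the robot, and variables do not carry over. Pictures are saved under pics/ and viewed, and the job is handed in when it is done.

Besides the shell and the picture viewer there is one more tool, called after ">>>" in YAML: its name, and indented under it one key for each argument. play_rows: Moves the arm, as the interface text tells. Its arguments: {"type":"object","properties":{"targets":{"type":"array","items":{"type":"object","properties":{"gripper":{"type":"number"},"tx":{"type":"number","minimum":-1,"maximum":1},"ty":{"type":"number","minimum":-1,"maximum":1},"tz":{"type":"number","minimum":-1,"maximum":1},"spin":{"type":"number","minimum":-1,"maximum":1}}}}},"required":["targets"]}

```bash
mkdir -p pics
cat > h.py <<'E'
import numpy as np,cv2
from bench import *
def grab(n,f):
    d=get_image(n); cv2.imwrite(f'pics/{f}.png',d['frame'][:,:,::-1]); np.savez(f'{f}.npz',**d); return d
def pts(d):
    K=d['mtx'];Z=d['depth'];v,u=np.indices(Z.shape)
    x=(u-K[0,2])/K[0,0]*Z;y=(v-K[1,2])/K[1,1]*Z
    P=np.stack([x,-y,-Z,np.ones_like(Z)],-1)
    return (P@np.linalg.inv(d['world_to_cam']).T)[...,:3]
E
python3 - <<'E'
from h import *
s=read_state();print(s)
for n in('side','top'):
    d=grab(n,n+'0');print(d['mtx'],d['world_to_cam'])
E
```

```text
{'clock': 0.0, 'joints': array([-1.03338259e+00,  3.85556091e-01,  6.57667056e-03, -5.02419323e-04,
       -1.19398211e+00, -2.58606473e-01]), 'joint_vel': array([-2.87893015e-07,  7.61537839e-04,  6.95791303e-04,  1.52445118e-03,
        7.45574876e-04,  9.55255110e-04]), 'joint_efforts': array([-3.31609508e-04, -3.92286694e+01,  1.88407373e+01,  4.18638155e+00,
       -4.61490912e-03, -5.85793558e-06]), 'position': array([ 171.86870585, -600.3108985 ,  244.20208297]), 'ee_rot': array([-1.38860683e-01,  9.90311307e-01,  1.08847601e-03, -2.04366203e-04]), 'contact_force': array([ 0.83817591, -0.31304217, -0.36954742]), 'wrist_torque': array([ 0.04912442, -0.04040803, -0.01805493]), 'gripper_width': 85.6609587177319}
[[545.28760386   0.         281.26358622]
 [  0.         545.28760386 211.98162207]
 [  0.           0.           1.        ]] [[-9.01216928e-01 -4.32867145e-01 -2.08346535e-02  5.32756947e+02]
 [ 2.56780319e-01 -5.72101476e-01  7.78950428e-01 -2.46843372e+02]
 [-3.49101584e-01  6.96653383e-01  6.26739298e-01 -1.37578289e+03]
 [ 0.00000000e+00  0.00000000e+00  0.00000000e+00  1.00000000e+00]]
[[436.82111008   0.         275.5297151 ]
 [  0.         436.82111008 207.8930807 ]
 [  0.           0.           1.        ]] [[-1.49929301e-02 -9.99872616e-01  5.47400709e-03 -4.27645508e+00]
 [ 9.82533241e-01 -1.37169282e-02  1.85580918e-01 -5.88526736e+02]
 [-1.85482191e-01  8.16079565e-03  9.82613738e-01 -1.05414678e+03]
 [ 0.00000000e+00  0.00000000e+00  0.00000000e+00  1.00000000e+00]]
```

View pics/side0.png

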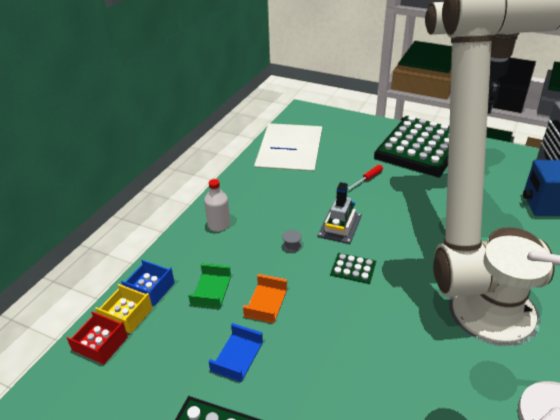

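View pics/top0.png

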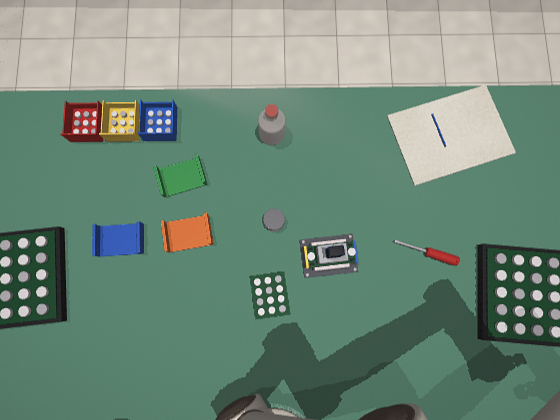

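The side view shows the head at about (342,210) and the orange cradle at (267,298). In the top view the head is at (333,254), with its yellow end on the left, and the cradle at (188,233). The panel, reel and bottle lie near the route between them.

Run:
```python
from h import *
for n in('top','side'):
    d=dict(np.load(n+'0.npz'));P=pts(d);f=d['frame'];hsv=cv2.cvtColor(f,cv2.COLOR_RGB2HSV)
    print(n,'table z',np.median(P[300:310,240:250,2]) )
    roi=np.zeros(f.shape[:2],bool)
    if n=='top': roi[225:285,290:370]=1
    else: roi[175:245,310:370]=1
    def rep(l,m):
        if m.sum()<4: print(l,m.sum());return
        q=P[m].astype(np.float32);r=cv2.minAreaRect(q[:,:2]);print(l,m.sum(),'mean',q.mean(0).round(1),'zpct',np.percentile(q[:,2],[5,50,95]).round(1),'rect',np.round(r[0],1),np.round(r[1],1),round(r[2],1))
    z=P[...,2]
    rep('handle top',roi&(z>143)&(z<160))
    rep('handle upper',roi&(z>105)&(z<160))
    rep('block top',roi&(z>78)&(z<94))
    rep('board',roi&(z>42)&(z<66))
    H,S,V=[hsv[...,i] for i in range(3)]
    rep('yellow',roi&(H>20)&(H<35)&(S>120)&(z>38))
    rep('blue',roi&(H>100)&(H<125)&(S>120)&(z>38))
    rep('baseplate+',roi&(z>3.5))
    o=(H>5)&(H<16)&(S>150)
    if n=='top': o[:,:150]=0;o[:,220:]=0;o[:200]=0
    else: o[:,:240]=0;o[:,295:]=0;o[:270]=0;o[325:]=0
    rep('orange',o); rep('wall tops',o&(z>34)); rep('floor',o&(z<9))
    w=(o&(z>34)).astype(np.uint8)
    k,lab=cv2.connectedComponents(w)
    for i in range(1,k): 
        if (lab==i).sum()>10: rep(' wall%d'%i,lab==i)
```

```text
top table z 0.46809966529622216Traceback (most recent call last):
  File "<stdin>", line 12, in <module>
  File "<stdin>", line 10, in rep
cv2.error: OpenCV(4.12.0) /io/opencv/modules/imgproc/src/convhull.cpp:143: error: (-215:Assertion failed) total >= 0 && (depth == CV_32F || depth == CV_32S) in function 'convexHull'
```

```bash
cat > m.py <<'E'
from h import *
def rep(P,l,m):
        if m.sum()<4: print(l,m.sum());return
        q=P[m].astype(np.float32);r=cv2.minAreaRect(np.ascontiguousarray(q[:,:2]));print(l,m.sum(),'mean',q.mean(0).round(1),'zpct',np.percentile(q[:,2],[5,50,95]).round(1),'rect',np.round(r[0],1),np.round(r[1],1),round(r[2],1))
E
python3 - <<'E'
from m import *
for n in('top','side'):
    d=dict(np.load(n+'0.npz'));P=pts(d);f=d['frame'];hsv=cv2.cvtColor(f,cv2.COLOR_RGB2HSV)
    R=lambda l,m:rep(P,l,m)
    print(n)
    roi=np.zeros(f.shape[:2],bool)
    if n=='top': roi[225:285,290:370]=1
    else: roi[175:245,310:370]=1
    z=P[...,2]
    R('handle top',roi&(z>143)&(z<160))
    R('handle upper',roi&(z>105)&(z<160))
    R('block top',roi&(z>78)&(z<94))
    R('board',roi&(z>42)&(z<66))
    H,S,V=[hsv[...,i] for i in range(3)]
    R('yellow',roi&(H>20)&(H<35)&(S>120)&(z>38))
    R('blue',roi&(H>100)&(H<125)&(S>120)&(z>38))
    R('baseplate+',roi&(z>3.5))
    o=(H>5)&(H<16)&(S>150)
    if n=='top': o[:,:150]=0;o[:,220:]=0;o[:200]=0
    else: o[:,:240]=0;o[:,295:]=0;o[:270]=0;o[325:]=0
    R('orange',o); R('floor',o&(z<9)&(z>3))
    w=(o&(z>30)).astype(np.uint8)
    k,lab=cv2.connectedComponents(w)
    for i in range(1,k): 
        if (lab==i).sum()>10: R(' wall%d'%i,lab==i)
E
```

```text
top
handle top 169 mean [ 470.7 -148.2  149.9] zpct [146.9 150.  152.6] rect [ 471.1 -148.9] [24.  36.6] 6.1
handle upper 204 mean [ 469.7 -146.6  145.5] zpct [115.9 149.4 152.5] rect [ 471.1 -148.8] [24.  36.7] 6.0
block top 332 mean [ 468.4 -144.    86.2] zpct [82.1 86.2 89.7] rect [ 471.2 -148.6] [44.1 72.5] 5.3
board 619 mean [ 469.1 -145.3   51.9] zpct [43.  51.1 61.7] rect [ 471.3 -148.8] [ 69.  131.1] 6.6
yellow 60 mean [464.2 -86.7  49.6] zpct [45.6 49.8 53.1] rect [464.7 -87. ] [53.2  6.5] 5.5
blue 58 mean [ 474.  -194.2   70.5] zpct [ 47.5  51.4 148.9] rect [ 473.  -172.5] [50.8 84. ] 5.8
baseplate+ 2258 mean [ 467.1 -143.5   56.7] zpct [  4.1  47.  149.6] rect [ 465.8 -129.6] [249.9 169.3] 89.3
orange 1463 mean [531.7 218.6  19.2] zpct [ 3.5  7.6 39.4] rect [499.4 127.9] [328.9 125.2] 69.3
floor 919 mean [533.1 220.1   6.4] zpct [3.8 6.5 8.7] rect [534.3 214. ] [ 79.  112.4] 9.2
 wall1 109 mean [541.7 160.3  47.9] zpct [32.4 37.8 41.8] rect [469.   99.2] [265.   44.1] 40.5
 wall3 113 mean [522.6 269.1  47.7] zpct [33.8 38.1 42.1] rect [448.7 153.4] [335.6  60.3] 57.0
side

[... 394 characters left out ...]
 69.5 140. ] 5.1
yellow 79 mean [456.4 -72.6  60.8] zpct [41.2 48.3 54.4] rect [252.7 468.2] [  51.9 1218.6] 20.5
blue 45 mean [ 460.8 -149.9  125.9] zpct [ 51.1 142.4 148.3] rect [ 460.8 -170.9] [88.  22.2] 82.4
baseplate+ 1962 mean [ 466.6 -148.7   52.8] zpct [  3.8  18.1 145.7] rect [267.8 308.6] [ 196.3 1521.5] 22.8
orange 1385 mean [528.9 218.2  18.5] zpct [ 3.7  9.4 39. ] rect [337.1 614. ] [ 108.7 1020.4] 26.2
floor 626 mean [531.4 208.7   6.4] zpct [3.7 6.5 8.7] rect [530.6 219.4] [ 80.8 118.3] 9.5
 wall1 114 mean [539.2 163.7  36.5] zpct [30.8 36.9 41.3] rect [539.5 163.9] [77.2 12.2] 8.7
 wall3 149 mean [511.  288.8  57.4] zpct [31.2 37.4 41.6] rect [282.3 641.5] [ 74.7 920.2] 33.0
```

Run:
```python
import cv2
t=cv2.imread('pics/top0.png');s=cv2.imread('pics/side0.png')
cv2.imwrite('pics/z1.png',cv2.resize(t[215:290,285:375],None,fx=8,fy=8,interpolation=cv2.INTER_CUBIC))
cv2.imwrite('pics/z2.png',cv2.resize(t[205:260,150:225],None,fx=8,fy=8,interpolation=cv2.INTER_CUBIC))
cv2.imwrite('pics/z3.png',cv2.resize(s[175:245,300:380],None,fx=8,fy=8,interpolation=cv2.INTER_CUBIC))
```

```text
(no output)
```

View pics/z1.png

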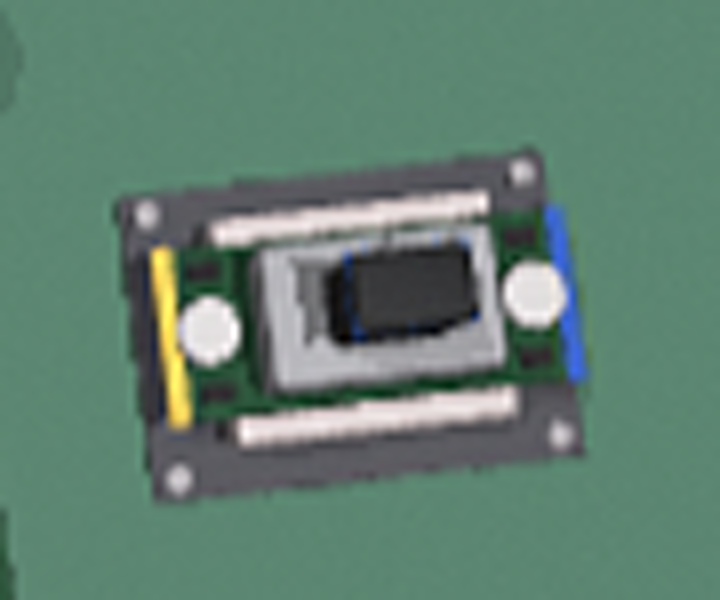

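View pics/z2.png

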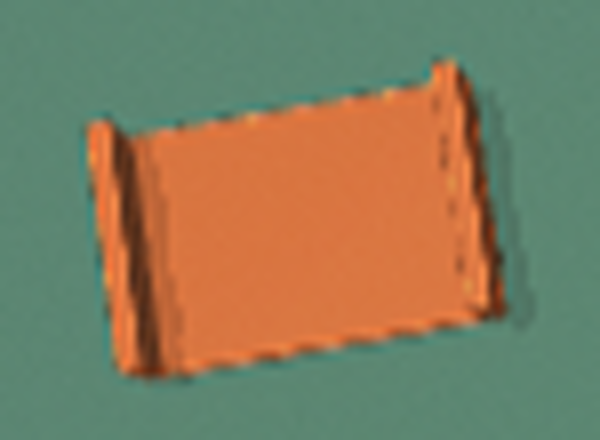

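View pics/z3.png

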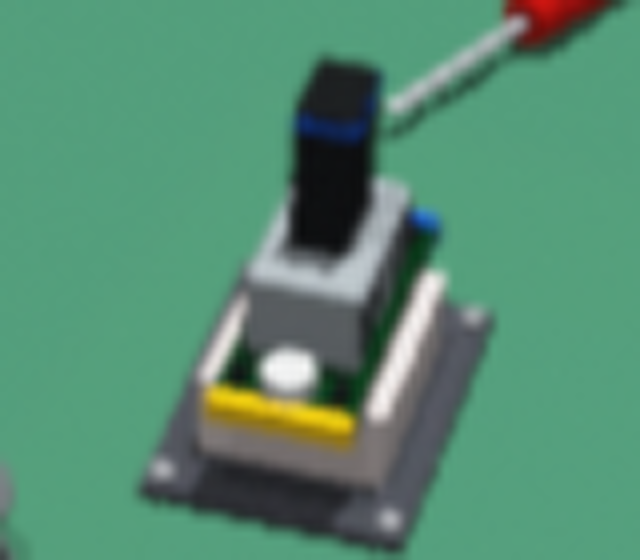

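The zooms confirm the head is plugged in level, with its handle at about (400,290) in z1 and its yellow end towards world +y. The cradle walls are at the left and right ends in z2. Next I'll refine the cradle pose.

```bash
cat >> m.py <<'E'
from scipy.spatial.transform import Rotation as Rn
def plan(target,yaw):
    """shift/spin in move units from the measured pose to tool-y yaw (rad, mod pi) and world target"""
    s=read_state();R=Rn.from_quat(s['ee_rot']).as_matrix()
    d=R.T@(np.array(target)-s['position'])/250
    y=np.arctan2(R[1,1],R[0,1]);e=(yaw-y+np.pi/2)%np.pi-np.pi/2
    print('pos',s['position'].round(1),'yaw',round(y,4),'w',round(s['gripper_width'],1),'F',s['contact_force'].round(1),'t',round(s['clock'],2));print('toolz',R[:,2].round(4))
    print('move t',d.round(4),'spin',round(-e/(np.pi/4),4))
E
python3 - <<'E'
from m import *
print(tcp_to_tips if not callable(tcp_to_tips) else tcp_to_tips())
for n in('top','side'):
    d=dict(np.load(n+'0.npz'));P=pts(d);f=d['frame'];hsv=cv2.cvtColor(f,cv2.COLOR_RGB2HSV)
    H,S,V=[hsv[...,i] for i in range(3)];z=P[...,2]
    o=(H>5)&(H<16)&(S>150)&(abs(P[...,0]-532)<60)&(abs(P[...,1]-218)<85)
    rep(P,n+' all',o&(z<42))
    w=o&(abs(z-38)<3.5)
    for l,m in(('w-',w&(P[...,1]<218)),('w+',w&(P[...,1]>218))): rep(P,l,m)
plan([469.3,-148.2,230],np.pi/2+0.101)
E
```

```text
14.0
top all 1445 mean [532.7 219.9  12. ] zpct [ 3.4  7.6 38.8] rect [534.3 217.1] [ 79.4 120.1] 9.6
w- 89 mean [542.4 161.9  38.1] zpct [34.9 38.  41.1] rect [543.7 162.3] [77.5  8.1] 9.1
w+ 95 mean [524.8 271.9  38.1] zpct [35.  38.1 40.9] rect [524.7 272.2] [77.8  8.1] 9.7
side all 1376 mean [530.3 215.7  15.3] zpct [ 3.7  9.4 38.8] rect [530.8 218.7] [ 81.  123.6] 9.0
w- 74 mean [539.5 163.1  37.9] zpct [35.4 37.7 40.4] rect [539.6 162.9] [77.2 10.2] 8.7
w+ 98 mean [518.8 272.3  38.1] zpct [35.1 38.2 40.9] rect [521.7 272.3] [78.3 11.5] 10.6
pos [ 171.9 -600.4  244.3] yaw 1.8494 w 85.6 F [ 0.  -0.1  0.1] t 0.1
toolz [-7.0e-04  1.9e-03 -1.0e+00]
move t [-1.6413  1.4116  0.0598] spin 0.2262
```

>>> play_rows:
  targets:
    - {"tx": -0.1, "ty": 0.09, "tz": 0, "spin": 0.03, "gripper": -0.3}
    - {"tx": -0.25, "ty": 0.22, "tz": 0, "spin": 0.1, "gripper": -0.3}
    - {"tx": -0.41, "ty": 0.35, "tz": 0, "spin": 0.18, "gripper": -0.3}
    - {"tx": -0.57, "ty": 0.49, "tz": 0, "spin": 0.226, "gripper": -0.3}
    - {"tx": -0.72, "ty": 0.62, "tz": 0, "spin": 0.226, "gripper": -0.3}
    - {"tx": -0.82, "ty": 0.705, "tz": 0, "spin": 0.226, "gripper": -0.3}
    - {"tx": -0.82, "ty": 0.705, "tz": 0, "spin": 0.226, "gripper": -0.3}

```text
clock: 0.98
position: [321.4, -373.4, 245.3]
ee_rot: [-0.052, 0.999, 0.0, -0.0]
contact_force: [0.1, -0.8, 0.1]
gripper_width: 55.3
```

Run:
```python
from m import *
plan([469.3,-148.2,215],np.pi/2+0.101)
```

```text
pos [ 321.4 -373.4  245.3] yaw 1.6756 w 55.3 F [ 0.1 -0.8  0.1] t 0.97
toolz [-0.e+00  4.e-04 -1.e+00]
move t [-0.6827  0.8339  0.1214] spin 0.0048
```

>>> play_rows:
  targets:
    - {"tx": -0.07, "ty": 0.09, "tz": 0, "spin": 0.005, "gripper": -0.3}
    - {"tx": -0.2, "ty": 0.25, "tz": 0, "spin": 0.005, "gripper": -0.3}
    - {"tx": -0.34, "ty": 0.42, "tz": 0, "spin": 0.005, "gripper": -0.3}
    - {"tx": -0.48, "ty": 0.59, "tz": 0.02, "spin": 0.005, "gripper": -0.3}
    - {"tx": -0.6, "ty": 0.74, "tz": 0.06, "spin": 0.005, "gripper": -0.3}
    - {"tx": -0.683, "ty": 0.834, "tz": 0.12, "spin": 0.005, "gripper": -0.3}
    - {"tx": -0.683, "ty": 0.834, "tz": 0.12, "spin": 0.005, "gripper": -0.3}
    - {"tx": -0.683, "ty": 0.834, "tz": 0.12, "spin": 0.005, "gripper": -0.3}

```text
clock: 1.98
position: [469.1, -151.1, 215.3]
ee_rot: [-0.048, 0.999, -0.0, -0.0]
contact_force: [0.2, -0.2, 0.2]
gripper_width: 55.5
```

Run:
```python
from m import *
plan([469.3,-148.2,140],np.pi/2+0.101)
t=grab('top','top1')['frame'];s=grab('side','side1')['frame']
f=lambda x:cv2.resize(x,None,fx=4,fy=4,interpolation=cv2.INTER_CUBIC)[:,:,::-1]
cv2.imwrite('pics/c1.png',np.hstack([f(t[190:290,285:385]),f(s[140:240,300:400])]))
```

```text
pos [ 469.1 -151.1  215.3] yaw 1.6675 w 55.5 F [ 0.2 -0.2  0.2] t 1.98
toolz [-6.e-04 -3.e-04 -1.e+00]
move t [-0.002   0.0114  0.301 ] spin -0.0055
```

View pics/c1.png

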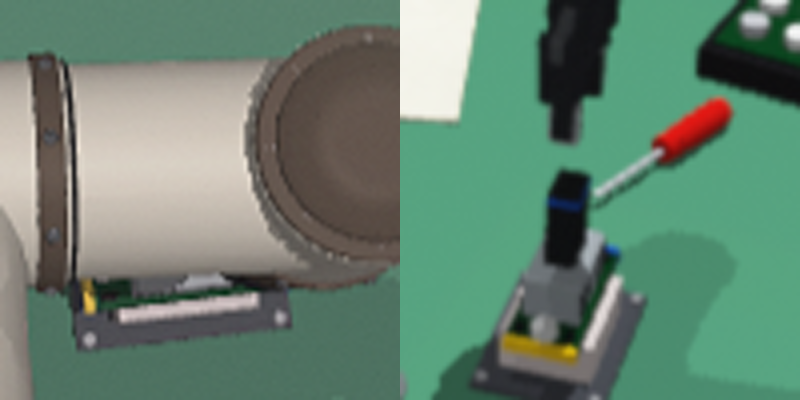

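The side view shows the fingers above the handle and aligned with it. The top view is hidden by the arm. Next I'll descend to straddle the handle.

>>> play_rows:
  targets:
    - {"tx": 0, "ty": 0.0115, "tz": 0.05, "spin": -0.005, "gripper": -0.3}
    - {"tx": 0, "ty": 0.0115, "tz": 0.12, "spin": -0.005, "gripper": -0.3}
    - {"tx": 0, "ty": 0.0115, "tz": 0.18, "spin": -0.005, "gripper": -0.3}
    - {"tx": 0, "ty": 0.0115, "tz": 0.24, "spin": -0.005, "gripper": -0.3}
    - {"tx": 0, "ty": 0.0115, "tz": 0.29, "spin": -0.005, "gripper": -0.3}
    - {"tx": 0, "ty": 0.0115, "tz": 0.315, "spin": -0.005, "gripper": -0.3}
    - {"tx": 0, "ty": 0.0115, "tz": 0.315, "spin": -0.005, "gripper": -0.3}

```text
clock: 2.95
position: [468.9, -147.5, 136.2]
ee_rot: [-0.051, 0.999, -0.0, -0.0]
contact_force: [-0.2, 0.1, 0.7]
gripper_width: 55.2
```

Run:
```python
from m import *
plan([469.3,-148.2,137],np.pi/2+0.101)
s=grab('side','side2')['frame']
f=lambda x:cv2.resize(x,None,fx=8,fy=8,interpolation=cv2.INTER_CUBIC)[:,:,::-1]
cv2.imwrite('pics/c2.png',f(s[150:225,300:380]))
```

```text
pos [ 468.9 -147.5  136.2] yaw 1.672 w 55.2 F [-0.2  0.1  0.7] t 2.95
toolz [-8.e-04 -0.e+00 -1.e+00]
move t [-0.0013 -0.0029 -0.0032] spin 0.0002
```

View pics/c2.png

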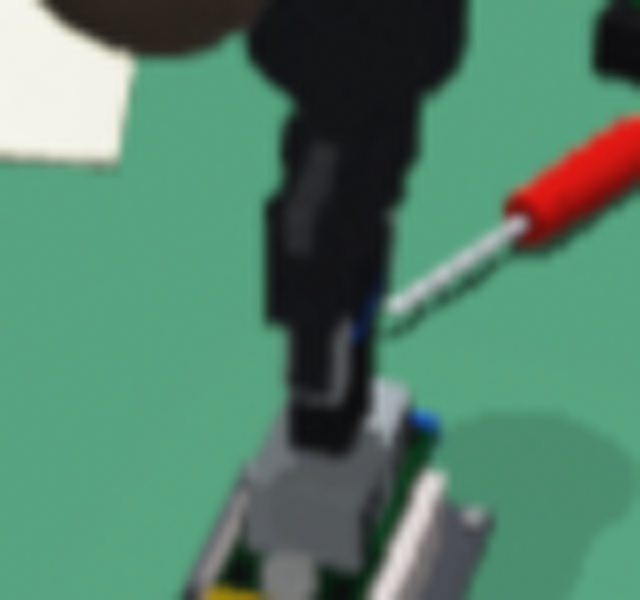

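The image shows the near finger in front of the handle, with its tip at about (320,403) in the crop. Next I'll push towards blue in small steps.

Run:
```python
from m import *
d=dict(np.load('side2.npz'));P=pts(d)
u,v=340,200
K=d['mtx'];r=np.array([(u-K[0,2])/K[0,0],-(v-K[1,2])/K[1,1],-1]);T=np.linalg.inv(d['world_to_cam']);o=T[:3,3];r=T[:3,:3]@r
for y in(-112,-120,-124): print((o+r*(y-o[1])/r[1]).round(1))
print(P[194:201,337:344].reshape(-1,3)[::6].round(0))
```

```text
[ 458.6 -112.   126.7]
[ 461.3 -120.   120.3]
[ 462.7 -124.   117. ]
[[ 466. -106.  150.]
 [ 452. -116.  147.]
 [ 453. -111.  147.]
 [ 456. -112.  141.]
 [ 458. -109.  140.]
 [ 460. -108.  136.]
 [ 473. -135.  110.]
 [ 475. -134.  106.]
 [ 458. -137.  109.]]
```

>>> play_rows:
  targets:
    - {"ty": -0.012, "gripper": -0.3}
    - {"ty": -0.024, "gripper": -0.3}
    - {"ty": -0.034, "gripper": -0.3}
    - {"ty": -0.04, "gripper": -0.3}
    - {"ty": -0.044, "gripper": -0.3}
    - {"ty": -0.048, "gripper": -0.3}
    - {"ty": -0.052, "gripper": -0.3}
    - {"ty": -0.052, "gripper": -0.3}

```text
invalid input
```

>>> play_rows:
  targets:
    - {"tx": 0, "ty": -0.012, "tz": 0, "spin": 0, "gripper": -0.3}
    - {"tx": 0, "ty": -0.024, "tz": 0, "spin": 0, "gripper": -0.3}
    - {"tx": 0, "ty": -0.034, "tz": 0, "spin": 0, "gripper": -0.3}
    - {"tx": 0, "ty": -0.04, "tz": 0, "spin": 0, "gripper": -0.3}
    - {"tx": 0, "ty": -0.044, "tz": 0, "spin": 0, "gripper": -0.3}
    - {"tx": 0, "ty": -0.048, "tz": 0, "spin": 0, "gripper": -0.3}
    - {"tx": 0, "ty": -0.052, "tz": 0, "spin": 0, "gripper": -0.3}
    - {"tx": 0, "ty": -0.052, "tz": 0, "spin": 0, "gripper": -0.3}

```text
clock: 4.0
position: [470.4, -160.2, 136.5]
ee_rot: [-0.051, 0.999, 0.0, 0.0]
contact_force: [-0.6, 0.8, 0.4]
gripper_width: 55.6
```

>>> play_rows:
  targets:
    - {"tx": 0, "ty": -0.003, "tz": 0, "spin": 0, "gripper": -0.3}
    - {"tx": 0, "ty": -0.006, "tz": 0, "spin": 0, "gripper": -0.3}
    - {"tx": 0, "ty": -0.008, "tz": 0, "spin": 0, "gripper": -0.3}
    - {"tx": 0, "ty": -0.008, "tz": 0, "spin": 0, "gripper": -0.3}

```text
clock: 4.5
position: [470.8, -162.0, 136.9]
ee_rot: [-0.051, 0.999, 0.0, 0.0]
contact_force: [-0.8, 5.5, 4.1]
gripper_width: 55.6
```

>>> play_rows:
  targets:
    - {"tx": 0, "ty": -0.003, "tz": 0, "spin": 0, "gripper": -0.3}
    - {"tx": 0, "ty": -0.006, "tz": 0, "spin": 0, "gripper": -0.3}
    - {"tx": 0, "ty": -0.008, "tz": 0, "spin": 0, "gripper": -0.3}
    - {"tx": 0, "ty": -0.008, "tz": 0, "spin": 0, "gripper": -0.3}

```text
clock: 5.0
position: [470.9, -162.7, 137.1]
ee_rot: [-0.051, 0.999, 0.001, 0.0]
contact_force: [-2.8, 11.5, 7.0]
gripper_width: 55.6
```

Run:
```python
from m import *
plan([469.3,-148.2,137],np.pi/2+0.101)
s=grab('side','side3')['frame']
f=lambda x:cv2.resize(x,None,fx=8,fy=8,interpolation=cv2.INTER_CUBIC)[:,:,::-1]
cv2.imwrite('pics/c3.png',f(s[170:245,300:380]))
```

```text
pos [ 470.9 -162.7  137.1] yaw 1.672 w 55.6 F [-2.8 11.5  7. ] t 5.0
toolz [ 6.0e-04  2.4e-03 -1.0e+00]
move t [0.0005 0.0585 0.0006] spin 0.0002
```

View pics/c3.png

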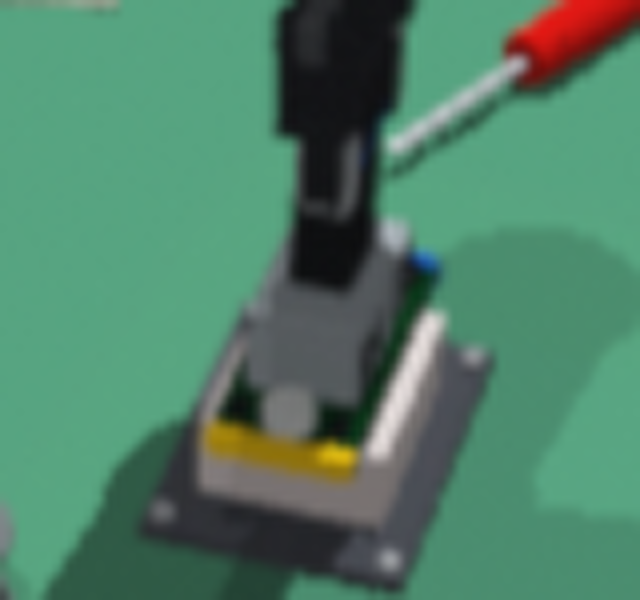

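The head is still seated and the finger is on the handle face (about 340,200 in the crop). The push force is 11 N. I'll keep going.

>>> play_rows:
  targets:
    - {"tx": 0, "ty": -0.003, "tz": 0, "spin": 0, "gripper": -0.3}
    - {"tx": 0, "ty": -0.006, "tz": 0, "spin": 0, "gripper": -0.3}
    - {"tx": 0, "ty": -0.008, "tz": 0, "spin": 0, "gripper": -0.3}
    - {"tx": 0, "ty": -0.008, "tz": 0, "spin": 0, "gripper": -0.3}

```text
clock: 5.55
position: [471.2, -164.1, 137.9]
ee_rot: [-0.051, 0.999, 0.002, 0.001]
contact_force: [-3.3, 15.3, 12.7]
gripper_width: 55.9
```

>>> play_rows:
  targets:
    - {"tx": 0, "ty": -0.003, "tz": 0, "spin": 0, "gripper": -0.3}
    - {"tx": 0, "ty": -0.006, "tz": 0, "spin": 0, "gripper": -0.3}
    - {"tx": 0, "ty": -0.008, "tz": 0, "spin": 0, "gripper": -0.3}
    - {"tx": 0, "ty": -0.008, "tz": 0, "spin": 0, "gripper": -0.3}

```text
clock: 6.05
position: [471.6, -165.6, 138.7]
ee_rot: [-0.051, 0.999, 0.002, 0.001]
contact_force: [-5.0, 18.5, 16.8]
gripper_width: 55.5
```

>>> play_rows:
  targets:
    - {"tx": 0, "ty": -0.003, "tz": 0, "spin": 0, "gripper": -0.3}
    - {"tx": 0, "ty": -0.006, "tz": 0, "spin": 0, "gripper": -0.3}
    - {"tx": 0, "ty": -0.008, "tz": 0, "spin": 0, "gripper": -0.3}
    - {"tx": 0, "ty": -0.008, "tz": 0, "spin": 0, "gripper": -0.3}

```text
clock: 6.55
position: [472.5, -168.7, 138.3]
ee_rot: [-0.051, 0.999, 0.001, 0.002]
contact_force: [-2.7, 11.8, 12.0]
gripper_width: 55.2
```

```bash
cat >> m.py <<'E'
def look(tag,r=(160,245,295,385)):
    d=grab('side',tag);s=d['frame'];a,b,c,e=r
    cv2.imwrite(f'pics/{tag}_c.png',cv2.resize(s[a:b,c:e],None,fx=7,fy=7,interpolation=cv2.INTER_CUBIC)[:,:,::-1])
    # head yellow strip / heights
    P=pts(d);hsv=cv2.cvtColor(s,cv2.COLOR_RGB2HSV);H,S,V=[hsv[...,i] for i in range(3)]
    m=np.zeros(H.shape,bool);m[a:b,c:e]=1
    y=m&(H>20)&(H<35)&(S>120)&(P[...,2]>30)&(P[...,2]<90)
    v,u=np.nonzero(y);print('yellow n',y.sum(),'px',u.mean().round(2),v.mean().round(2),'med z',np.median(P[y][:,2]).round(1),'xy',np.median(P[y],0).round(1))
    y=m&(H>105)&(H<125)&(S>120)&(P[...,2]>30)&(P[...,2]<75)&(P[...,1]<-180)
    if y.any():
        v,u=np.nonzero(y);print('blue n',y.sum(),'px',u.mean().round(2),v.mean().round(2),'med z',np.median(P[y],0).round(1))
    return d
E
python3 - <<'E'
from m import *
look('side4')
for t in ('side2','side3'):
    d=dict(np.load(t+'.npz'));P=pts(d);hsv=cv2.cvtColor(d['frame'],cv2.COLOR_RGB2HSV);H,S,V=[hsv[...,i] for i in range(3)]
    m=np.zeros(H.shape,bool);m[160:245,295:385]=1
    y=m&(H>20)&(H<35)&(S>120)&(P[...,2]>30)&(P[...,2]<90);v,u=np.nonzero(y);print(t,y.sum(),u.mean(),v.mean(),np.median(P[y],0))
E
```

```text
yellow n 82 px 335.01 223.8 med z 56.9 xy [461.7 -87.7  56.9]
blue n 3 px 351.67 202.33 med z [ 450.4 -200.3   56. ]
side2 74 334.6756756756757 226.48648648648648 [461.04881136 -86.00838199  47.99982006]
side3 77 334.8181818181818 225.67532467532467 [460.97660669 -87.36546973  50.82213549]
```

View pics/side4_c.png

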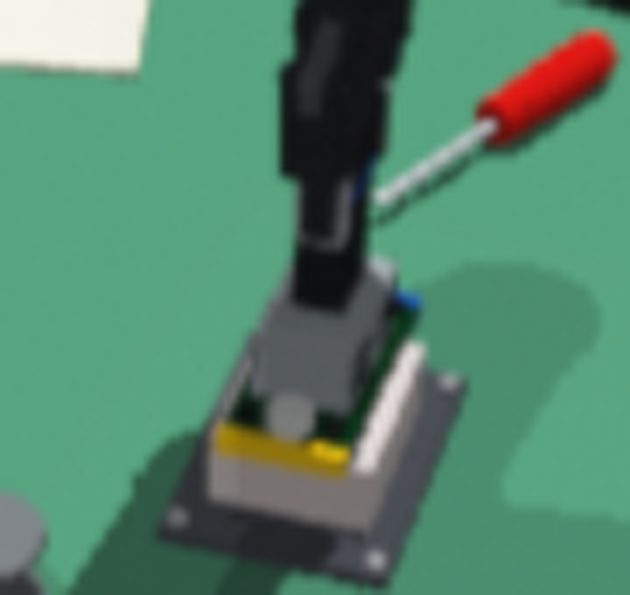

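The yellow end has risen by about 9 mm, roughly 0.084 rad, so the pin is about 6 mm up. That isn't a click yet, so I'll continue.

>>> play_rows:
  targets:
    - {"tx": 0, "ty": -0.003, "tz": 0, "spin": 0, "gripper": -0.3}
    - {"tx": 0, "ty": -0.006, "tz": 0, "spin": 0, "gripper": -0.3}
    - {"tx": 0, "ty": -0.006, "tz": 0, "spin": 0, "gripper": -0.3}

```text
clock: 6.98
position: [472.8, -170.4, 138.4]
ee_rot: [-0.051, 0.999, 0.001, 0.002]
contact_force: [-2.2, 10.7, 11.8]
gripper_width: 56.0
```

>>> play_rows:
  targets:
    - {"tx": 0, "ty": -0.003, "tz": 0, "spin": 0, "gripper": -0.3}
    - {"tx": 0, "ty": -0.006, "tz": 0, "spin": 0, "gripper": -0.3}
    - {"tx": 0, "ty": -0.006, "tz": 0, "spin": 0, "gripper": -0.3}

```text
clock: 7.35
position: [472.9, -172.5, 138.0]
ee_rot: [-0.051, 0.999, 0.0, 0.002]
contact_force: [-0.2, 6.0, 5.0]
gripper_width: 55.3
```

Run:
```python
from m import *
look('side5')
```

```text
yellow n 85 px 335.2 222.38 med z 61.6 xy [462.2 -88.9  61.6]
blue n 1 px 352.0 203.0 med z [ 453.  -208.8   49. ]
```

>>> play_rows:
  targets:
    - {"tx": 0, "ty": -0.003, "tz": 0, "spin": 0, "gripper": -0.3}
    - {"tx": 0, "ty": -0.005, "tz": 0, "spin": 0, "gripper": -0.3}
    - {"tx": 0, "ty": -0.005, "tz": 0, "spin": 0, "gripper": -0.3}

```text
clock: 7.78
position: [472.9, -174.0, 137.7]
ee_rot: [-0.051, 0.999, 0.0, 0.001]
contact_force: [-0.3, 6.0, 6.9]
gripper_width: 55.3
```

>>> play_rows:
  targets:
    - {"tx": 0, "ty": 0.01, "tz": 0, "spin": 0, "gripper": -0.3}
    - {"tx": 0, "ty": 0.024, "tz": 0, "spin": 0, "gripper": -0.3}
    - {"tx": 0, "ty": 0.04, "tz": 0, "spin": 0, "gripper": -0.3}
    - {"tx": 0, "ty": 0.04, "tz": 0, "spin": 0, "gripper": -0.3}

```text
clock: 8.28
position: [470.6, -164.5, 136.3]
ee_rot: [-0.051, 0.999, -0.0, -0.0]
contact_force: [-0.3, 0.2, -0.6]
gripper_width: 55.4
```

Run:
```python
from m import *
look('side6')
```

```text
yellow n 85 px 335.06 222.6 med z 61.1 xy [462.3 -88.8  61.1]
blue n 1 px 352.0 203.0 med z [ 451.7 -204.7   52.4]
```

View pics/side6_c.png

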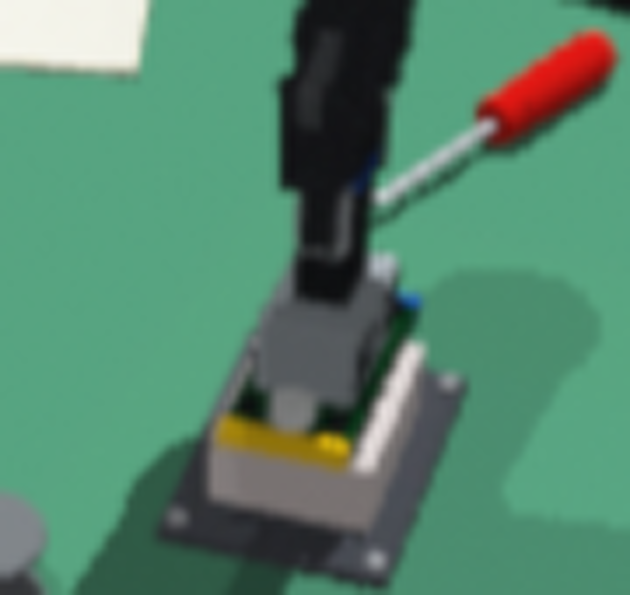

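The yellow end stays up with the finger withdrawn: 13 mm at the strip, about 9.1 mm at the pin, lean 0.124 rad. The first click is held. Now I'll push back towards yellow.

>>> play_rows:
  targets:
    - {"tx": 0, "ty": 0.015, "tz": 0, "spin": 0, "gripper": -0.3}
    - {"tx": 0, "ty": 0.03, "tz": 0, "spin": 0, "gripper": -0.3}
    - {"tx": 0, "ty": 0.036, "tz": 0, "spin": 0, "gripper": -0.3}
    - {"tx": 0, "ty": 0.042, "tz": 0, "spin": 0, "gripper": -0.3}
    - {"tx": 0, "ty": 0.042, "tz": 0, "spin": 0, "gripper": -0.3}

```text
clock: 8.95
position: [470.0, -154.4, 136.8]
ee_rot: [-0.051, 0.999, -0.0, 0.0]
contact_force: [-0.5, -2.5, 0.5]
gripper_width: 55.7
```

>>> play_rows:
  targets:
    - {"tx": 0, "ty": 0.004, "tz": 0, "spin": 0, "gripper": -0.3}
    - {"tx": 0, "ty": 0.008, "tz": 0, "spin": 0, "gripper": -0.3}
    - {"tx": 0, "ty": 0.012, "tz": 0, "spin": 0, "gripper": -0.3}
    - {"tx": 0, "ty": 0.012, "tz": 0, "spin": 0, "gripper": -0.3}

```text
clock: 9.45
position: [470.2, -151.5, 137.3]
ee_rot: [-0.051, 0.999, -0.0, 0.001]
contact_force: [1.1, -5.0, 3.6]
gripper_width: 55.5
```

>>> play_rows:
  targets:
    - {"tx": 0, "ty": 0.004, "tz": 0, "spin": 0, "gripper": -0.3}
    - {"tx": 0, "ty": 0.008, "tz": 0, "spin": 0, "gripper": -0.3}
    - {"tx": 0, "ty": 0.012, "tz": 0, "spin": 0, "gripper": -0.3}
    - {"tx": 0, "ty": 0.012, "tz": 0, "spin": 0, "gripper": -0.3}

```text
clock: 9.95
position: [469.8, -148.5, 137.2]
ee_rot: [-0.051, 0.999, -0.0, 0.001]
contact_force: [0.7, -4.2, 5.8]
gripper_width: 55.4
```

Run:
```python
from m import *
look('side7')
```

```text
yellow n 82 px 334.77 223.55 med z 59.1 xy [463.8 -87.4  59.1]
blue n 2 px 351.5 201.5 med z [ 451.  -196.2   64.3]
```

>>> play_rows:
  targets:
    - {"tx": 0, "ty": 0.004, "tz": 0, "spin": 0, "gripper": -0.3}
    - {"tx": 0, "ty": 0.008, "tz": 0, "spin": 0, "gripper": -0.3}
    - {"tx": 0, "ty": 0.008, "tz": 0, "spin": 0, "gripper": -0.3}

```text
clock: 10.38
position: [469.3, -146.3, 136.9]
ee_rot: [-0.051, 0.999, -0.0, 0.0]
contact_force: [0.2, -4.2, 4.1]
gripper_width: 55.3
```

>>> play_rows:
  targets:
    - {"tx": 0, "ty": 0.004, "tz": 0, "spin": 0, "gripper": -0.3}
    - {"tx": 0, "ty": 0.008, "tz": 0, "spin": 0, "gripper": -0.3}
    - {"tx": 0, "ty": 0.008, "tz": 0, "spin": 0, "gripper": -0.3}

```text
clock: 10.75
position: [468.6, -143.9, 136.3]
ee_rot: [-0.051, 0.999, 0.0, -0.0]
contact_force: [0.2, -2.6, 3.1]
gripper_width: 55.7
```

Run:
```python
from m import *
look('side8')
```

```text
yellow n 85 px 335.21 224.02 med z 57.7 xy [459.5 -87.1  57.7]
blue n 2 px 352.5 201.0 med z [ 451.6 -207.9   57.7]
```

View pics/side8_c.png

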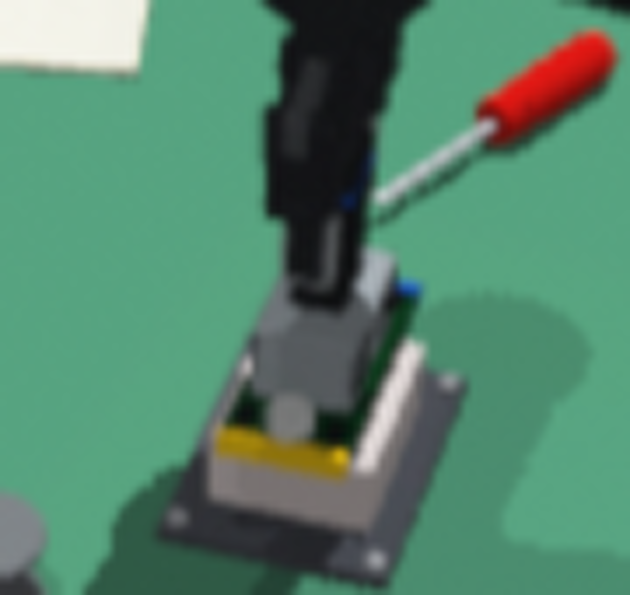

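>>> play_rows:
  targets:
    - {"tx": 0, "ty": 0.004, "tz": 0, "spin": 0, "gripper": -0.3}
    - {"tx": 0, "ty": 0.008, "tz": 0, "spin": 0, "gripper": -0.3}
    - {"tx": 0, "ty": 0.008, "tz": 0, "spin": 0, "gripper": -0.3}

```text
clock: 11.18
position: [468.5, -142.0, 136.5]
ee_rot: [-0.051, 0.999, 0.0, -0.0]
contact_force: [0.6, -3.0, 1.7]
gripper_width: 55.6
```

>>> play_rows:
  targets:
    - {"tx": 0, "ty": 0.004, "tz": 0, "spin": 0, "gripper": -0.3}
    - {"tx": 0, "ty": 0.008, "tz": 0, "spin": 0, "gripper": -0.3}
    - {"tx": 0, "ty": 0.008, "tz": 0, "spin": 0, "gripper": -0.3}

```text
clock: 11.55
position: [467.8, -139.7, 136.1]
ee_rot: [-0.05, 0.999, 0.001, -0.0]
contact_force: [-1.3, 0.8, -0.0]
gripper_width: 55.6
```

Run:
```python
from m import *
look('side9')
```

```text
yellow n 77 px 334.79 224.48 med z 57.4 xy [461.5 -85.4  57.4]
blue n 3 px 352.33 200.33 med z [ 450.5 -202.8   64.2]
```

View pics/side9_c.png

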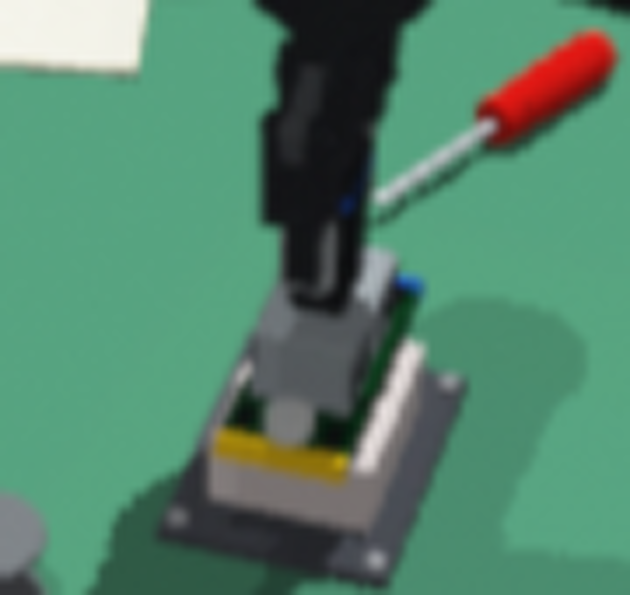

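>>> play_rows:
  targets:
    - {"tx": 0, "ty": -0.01, "tz": 0, "spin": 0, "gripper": -0.3}
    - {"tx": 0, "ty": -0.03, "tz": 0, "spin": 0, "gripper": -0.3}
    - {"tx": 0, "ty": -0.036, "tz": 0, "spin": 0, "gripper": -0.3}
    - {"tx": 0, "ty": -0.036, "tz": 0, "spin": 0, "gripper": -0.3}

```text
clock: 12.1
position: [469.2, -149.3, 136.4]
ee_rot: [-0.05, 0.999, 0.0, -0.0]
contact_force: [0.1, -0.8, 0.8]
gripper_width: 55.5
```

Run:
```python
from m import *
look('side10')
plan([469.3,-148.7,137],np.pi/2+0.101)
# edge of green board on the right side & blue centroid by colour only, compare frames
for t in('side0','side1','side6','side8','side9','side10'):
    d=dict(np.load(t+'.npz'));f=d['frame'];hsv=cv2.cvtColor(f,cv2.COLOR_RGB2HSV);H,S,V=[hsv[...,i].astype(int) for i in range(3)]
    m=np.zeros(H.shape,bool);m[195:212,346:360]=1
    b=m&(H>100)&(H<125)&(S>150)
    w=V[b];v,u=np.nonzero(b);print(t,b.sum(),np.average(u,weights=w).round(2) if b.any() else 0,np.average(v,weights=w).round(2) if b.any() else 0)
d=dict(np.load('side0.npz'));M=d['world_to_cam'];K=d['mtx']
y=np.array([-.101,.995]);x=np.array([.995,.101])
c=np.array([468.,-148.5])
for name,yy in(('blue',-62.5),('yel',62.5)):
  for z in(45,54):
    p=c+yy*y-18*x if name=='blue' else c+yy*y
    q=M@np.r_[p,z,1];print(name,z,(K[0,0]*q[0]/-q[2]+K[0,2]).round(2),(K[1,1]*q[1]/q[2]+K[1,2]).round(2))
```

```text
yellow n 76 px 335.08 224.51 med z 56.8 xy [459.7 -84.7  56.8]
blue n 2 px 352.5 200.0 med z [ 451.6 -207.1   62.1]
pos [ 469.2 -149.2  136.5] yaw 1.6717 w 55.4 F [ 0.3  0.1 -0.5] t 12.15
toolz [-1.e-04  1.e-04 -1.e+00]
move t [-0.0005  0.0021 -0.0021] spin -0.0001
side0 8 352.69 202.14
side1 8 352.69 202.13
side6 6 353.12 202.43
side8 5 352.83 200.56
side9 7 352.91 200.11
side10 6 352.9 200.01
blue 45 351.28 203.09
blue 54 351.45 200.74
yel 45 334.48 227.23
yel 54 334.6 224.83
```

View pics/side10_c.png

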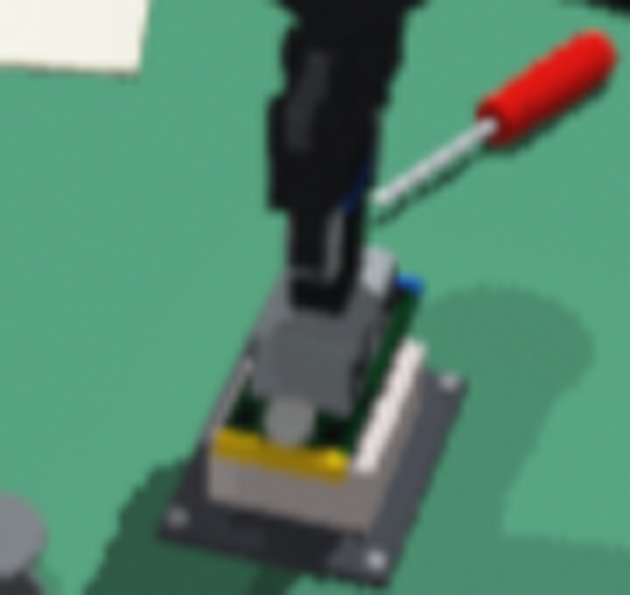

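With the finger withdrawn, both ends are level and about 8 to 9 mm up. As cheap insurance I'll repeat the yellow-ward push 3 mm farther and watch the force.

>>> play_rows:
  targets:
    - {"tx": 0, "ty": 0.015, "tz": 0, "spin": 0, "gripper": -0.3}
    - {"tx": 0, "ty": 0.03, "tz": 0, "spin": 0, "gripper": -0.3}
    - {"tx": 0, "ty": 0.037, "tz": 0, "spin": 0, "gripper": -0.3}
    - {"tx": 0, "ty": 0.042, "tz": 0, "spin": 0, "gripper": -0.3}
    - {"tx": 0, "ty": 0.042, "tz": 0, "spin": 0, "gripper": -0.3}

```text
clock: 12.78
position: [468.5, -138.8, 136.8]
ee_rot: [-0.051, 0.999, -0.0, 0.0]
contact_force: [-0.1, -0.8, 0.8]
gripper_width: 55.3
```

>>> play_rows:
  targets:
    - {"tx": 0, "ty": 0.004, "tz": 0, "spin": 0, "gripper": -0.3}
    - {"tx": 0, "ty": 0.007, "tz": 0, "spin": 0, "gripper": -0.3}
    - {"tx": 0, "ty": 0.007, "tz": 0, "spin": 0, "gripper": -0.3}

```text
clock: 13.15
position: [468.2, -137.0, 136.7]
ee_rot: [-0.051, 0.999, -0.0, 0.0]
contact_force: [0.2, -1.1, 1.6]
gripper_width: 55.3
```

Run:
```python
from m import *
look('side11')
```

```text
yellow n 81 px 334.96 224.77 med z 55.8 xy [459.8 -85.4  55.8]
blue n 2 px 352.5 200.0 med z [ 450.7 -204.2   64.4]
```

Only about 1 N, so the head is loose. I'll recentre and pinch the handle.

>>> play_rows:
  targets:
    - {"tx": 0, "ty": -0.02, "tz": 0, "spin": 0, "gripper": -0.3}
    - {"tx": 0, "ty": -0.044, "tz": 0, "spin": 0, "gripper": -0.3}
    - {"tx": 0, "ty": -0.044, "tz": 0, "spin": 0, "gripper": 0}
    - {"tx": 0, "ty": -0.044, "tz": 0, "spin": 0, "gripper": 0.2}
    - {"tx": 0, "ty": -0.044, "tz": 0, "spin": 0, "gripper": 0.5}
    - {"tx": 0, "ty": -0.044, "tz": 0, "spin": 0, "gripper": 1}
    - {"tx": 0, "ty": -0.044, "tz": 0, "spin": 0, "gripper": 1}
    - {"tx": 0, "ty": -0.044, "tz": 0, "spin": 0, "gripper": 1}

```text
clock: 14.2
position: [469.1, -148.0, 136.5]
ee_rot: [-0.051, 0.999, -0.0, -0.0]
contact_force: [0.3, -0.6, -0.7]
gripper_width: 35.4
```

Run:
```python
from m import *
look('side12')
plan([469.3,-148.7,137],np.pi/2+0.101)
```

```text
yellow n 77 px 334.94 224.61 med z 56.5 xy [461.5 -85.3  56.5]
blue n 1 px 352.0 200.0 med z [ 450.6 -198.9   68.2]
pos [ 469.1 -148.   136.5] yaw 1.6722 w 35.4 F [ 0.1 -2.  -0. ] t 14.25
toolz [-2.e-04 -1.e-04 -1.e+00]
move t [-0.0006 -0.003  -0.0019] spin 0.0005
```

View pics/side12_c.png

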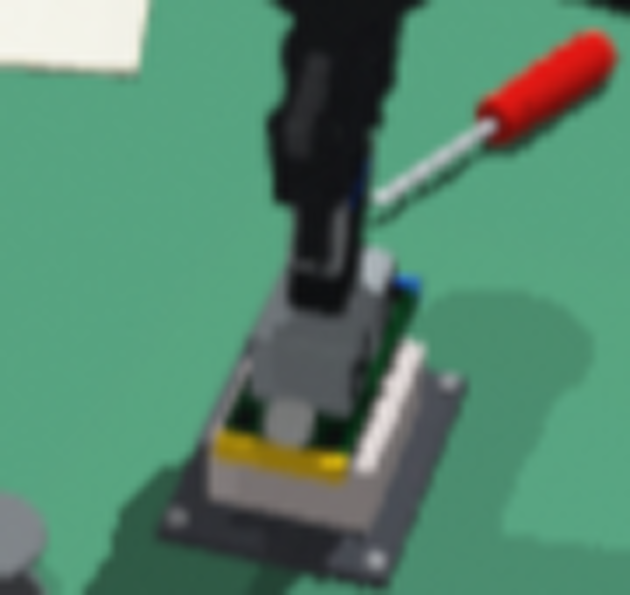

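Gripped at 35.4 mm, with the head level. I'll lift slowly.

>>> play_rows:
  targets:
    - {"tx": 0, "ty": 0, "tz": -0.008, "spin": 0, "gripper": 1}
    - {"tx": 0, "ty": 0, "tz": -0.02, "spin": 0, "gripper": 1}
    - {"tx": 0, "ty": 0, "tz": -0.035, "spin": 0, "gripper": 1}
    - {"tx": 0, "ty": 0, "tz": -0.05, "spin": 0, "gripper": 1}

```text
clock: 14.75
position: [469.1, -147.8, 149.3]
ee_rot: [-0.051, 0.999, 0.0, -0.0]
contact_force: [0.4, 0.2, -3.0]
gripper_width: 35.2
```

>>> play_rows:
  targets:
    - {"tx": 0, "ty": 0, "tz": -0.03, "spin": 0, "gripper": 1}
    - {"tx": 0, "ty": 0, "tz": -0.09, "spin": 0, "gripper": 1}
    - {"tx": 0, "ty": 0, "tz": -0.16, "spin": 0, "gripper": 1}
    - {"tx": 0, "ty": 0, "tz": -0.23, "spin": 0, "gripper": 1}
    - {"tx": 0, "ty": 0, "tz": -0.25, "spin": 0, "gripper": 1}
    - {"tx": 0, "ty": 0, "tz": -0.25, "spin": 0, "gripper": 1}

```text
clock: 15.5
position: [469.0, -147.9, 211.6]
ee_rot: [-0.051, 0.999, 0.0, 0.0]
contact_force: [-0.5, 0.2, -3.1]
gripper_width: 35.3
```

Run:
```python
from m import *
look('side13',(100,225,280,390))
plan([532.5,217.5,212],np.pi/2+0.164)
```

```text
yellow n 3 px 338.0 206.67 med z 39.8 xy [ 486.  -186.9   39.8]
pos [ 468.7 -147.8  211.1] yaw 1.6719 w 35.3 F [ 0.8 -0.3 -3.5] t 15.55
toolz [-9.e-04  4.e-04 -1.e+00]
move t [-0.4013  1.4281 -0.0032] spin -0.0801
```

View pics/side13.png

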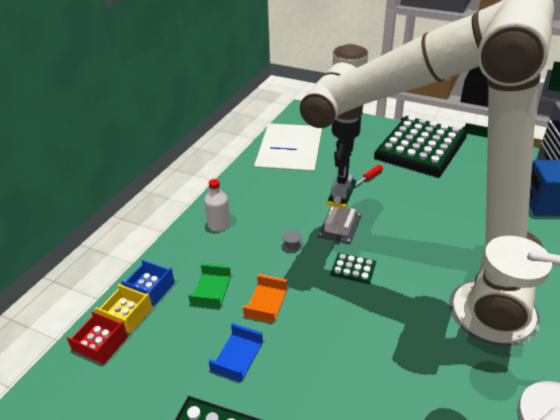

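The head lifted out freely, with only its ~3.3 N weight on the wrist; it hangs at (342,195). Next I'll carry it to the cradle.

>>> play_rows:
  targets:
    - {"tx": -0.03, "ty": 0.08, "tz": 0, "spin": 0, "gripper": 1}
    - {"tx": -0.07, "ty": 0.24, "tz": 0, "spin": -0.02, "gripper": 1}
    - {"tx": -0.12, "ty": 0.42, "tz": 0, "spin": -0.04, "gripper": 1}
    - {"tx": -0.17, "ty": 0.58, "tz": 0, "spin": -0.06, "gripper": 1}
    - {"tx": -0.2, "ty": 0.7, "tz": 0, "spin": -0.08, "gripper": 1}
    - {"tx": -0.2, "ty": 0.7, "tz": 0, "spin": -0.08, "gripper": 1}

```text
clock: 16.3
position: [501.1, 32.9, 210.6]
ee_rot: [-0.083, 0.997, -0.0, -0.001]
contact_force: [-0.0, -1.3, -3.5]
gripper_width: 35.3
```

Run:
```python
from m import *
plan([532.5,217.5,200],np.pi/2+0.164)
```

```text
pos [501.1  32.9 210.6] yaw 1.7379 w 35.3 F [-0.  -1.3 -3.5] t 16.3
toolz [-1.6e-03 -3.0e-04 -1.0e+00]
move t [-0.2466  0.7073  0.0419] spin 0.004
```

>>> play_rows:
  targets:
    - {"tx": -0.03, "ty": 0.08, "tz": 0, "spin": 0.002, "gripper": 1}
    - {"tx": -0.08, "ty": 0.24, "tz": 0, "spin": 0.004, "gripper": 1}
    - {"tx": -0.14, "ty": 0.41, "tz": 0, "spin": 0.004, "gripper": 1}
    - {"tx": -0.2, "ty": 0.57, "tz": 0, "spin": 0.004, "gripper": 1}
    - {"tx": -0.23, "ty": 0.67, "tz": 0.02, "spin": 0.004, "gripper": 1}
    - {"tx": -0.246, "ty": 0.707, "tz": 0.04, "spin": 0.004, "gripper": 1}
    - {"tx": -0.246, "ty": 0.707, "tz": 0.04, "spin": 0.004, "gripper": 1}
    - {"tx": -0.246, "ty": 0.707, "tz": 0.04, "spin": 0.004, "gripper": 1}

```text
clock: 17.3
position: [532.8, 214.4, 201.5]
ee_rot: [-0.08, 0.997, -0.0, -0.0]
contact_force: [0.3, -0.2, -2.5]
gripper_width: 35.5
```

Run:
```python
from m import *
plan([532.5,217.5,140],np.pi/2+0.164)
t=grab('top','top14')['frame'];s=grab('side','side14')['frame']
f=lambda x:cv2.resize(x,None,fx=4,fy=4,interpolation=cv2.INTER_CUBIC)[:,:,::-1]
cv2.imwrite('pics/c14.png',np.hstack([f(t[170:290,130:230]),f(s[200:320,215:315])]))
```

```text
pos [532.8 214.4 201.5] yaw 1.7307 w 35.5 F [ 0.3 -0.2 -2.5] t 17.3
toolz [-7.e-04 -7.e-04 -1.e+00]
move t [-0.0011  0.0124  0.2459] spin -0.0053
```

View pics/c14.png

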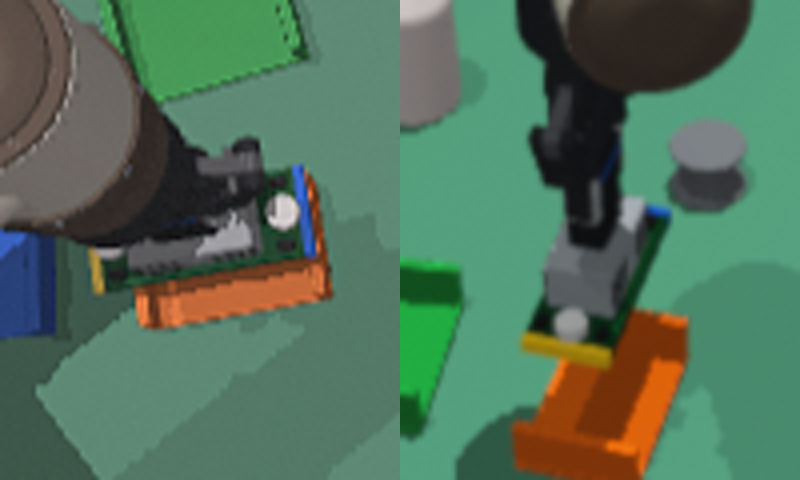

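In both views the head hangs level over the cradle, with its blue strip at (303,210) on the top crop and the yellow strip at (567,348) on the side crop. I'll lower part-way, then measure head against cradle in each camera.

>>> play_rows:
  targets:
    - {"tx": -0.001, "ty": 0.012, "tz": 0.03, "spin": -0.005, "gripper": 1}
    - {"tx": -0.001, "ty": 0.012, "tz": 0.09, "spin": -0.005, "gripper": 1}
    - {"tx": -0.001, "ty": 0.012, "tz": 0.15, "spin": -0.005, "gripper": 1}
    - {"tx": -0.001, "ty": 0.012, "tz": 0.2, "spin": -0.005, "gripper": 1}
    - {"tx": -0.001, "ty": 0.012, "tz": 0.22, "spin": -0.005, "gripper": 1}
    - {"tx": -0.001, "ty": 0.012, "tz": 0.22, "spin": -0.005, "gripper": 1}

```text
clock: 18.15
position: [532.8, 218.6, 146.1]
ee_rot: [-0.082, 0.997, -0.0, -0.0]
contact_force: [1.0, 0.6, -3.0]
gripper_width: 35.8
```

```bash
cat > q.py <<'E'
from m import *
def meas(tag,zt=0):
    ca={'top':(534.2,217.3),'side':(530.8,218.0)};yw=0.164
    ex=np.array([np.cos(yw),np.sin(yw)]);ey=np.array([-np.sin(yw),np.cos(yw)])
    for n in('top','side'):
        d=grab(n,n+tag);P=pts(d);hsv=cv2.cvtColor(d['frame'],cv2.COLOR_RGB2HSV);H,S,V=[hsv[...,i].astype(int) for i in range(3)]
        near=(abs(P[...,0]-532)<70)&(abs(P[...,1]-218)<90)&(P[...,2]>30)&(P[...,2]<75)
        for l,m in(('yellow',(H>20)&(H<35)&(S>120)),('blue',(H>105)&(H<125)&(S>140)),('cans',(S<40)&(V>150)),('green',(H>50)&(H<85)&(S>80)&(V<120))):
            q=P[m&near]
            if len(q)<5: continue
            c=q.mean(0)[:2]-ca[n];lim=np.percentile(q[:,:2]@ey-np.dot(ca[n],ey),[2,98]);limx=np.percentile(q[:,:2]@ex-np.dot(ca[n],ex),[2,98])
            print(n,l,len(q),'local x,y',(c@ex).round(1),(c@ey).round(1),'z',np.median(q[:,2]).round(1),'yrange',lim.round(1),'xrange',limx.round(1))
E
python3 - <<'E'
from q import *
meas('15')
plan([532.5,217.5,132],np.pi/2+0.164)
t=cv2.imread('pics/top15.png');s=cv2.imread('pics/side15.png')
f=lambda x:cv2.resize(x,None,fx=4,fy=4,interpolation=cv2.INTER_CUBIC)
cv2.imwrite('pics/c15.png',np.hstack([f(t[170:290,130:230]),f(s[220:340,215:315])]))
E
```

```text
top yellow 24 local x,y -15.9 64.2 z 70.1 yrange [61.2 66.8] xrange [-26.7  -3.3]
top blue 51 local x,y -1.3 -60.3 z 70.0 yrange [-63.2 -57.6] xrange [-26.5  23.8]
top green 180 local x,y -14.8 -10.9 z 69.1 yrange [-55.2  58.9] xrange [-26.5  22.4]
side yellow 103 local x,y -0.9 61.8 z 67.6 yrange [24.6 67.9] xrange [-26.4  26.5]
side blue 10 local x,y -20.5 -57.0 z 72.1 yrange [-62.3 -51.9] xrange [-26.  -15.9]
side green 140 local x,y -12.0 16.9 z 70.3 yrange [-48.3  56.5] xrange [-26.6  27. ]
pos [533.2 218.9 147. ] yaw 1.7359 w 35.1 F [ 0.7  0.8 -3.1] t 18.25
toolz [ 1.e-03  5.e-04 -1.e+00]
move t [ 0.0036 -0.0051  0.0601] spin 0.0014
```

View pics/c15.png

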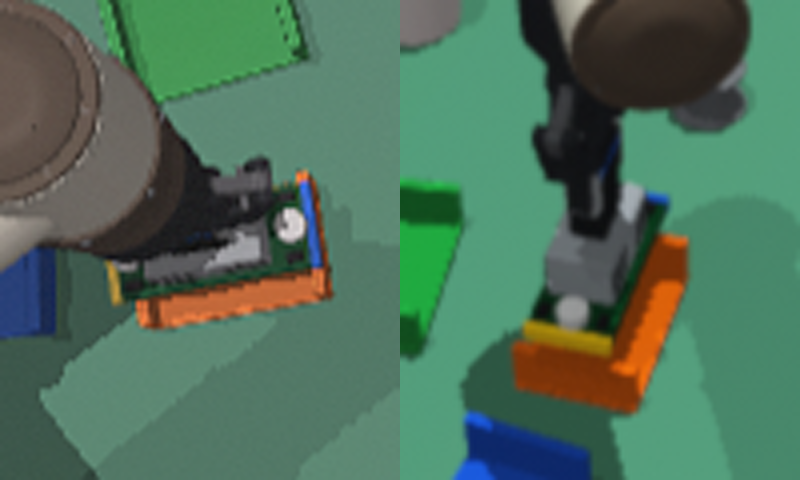

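The head sits about +2 mm along y and −0.6 mm in x from the cradle centre in both views. I'll correct that and lower gently.

>>> play_rows:
  targets:
    - {"tx": -0.002, "ty": -0.008, "tz": 0.015, "spin": 0.001, "gripper": 1}
    - {"tx": -0.002, "ty": -0.008, "tz": 0.035, "spin": 0.001, "gripper": 1}
    - {"tx": -0.002, "ty": -0.008, "tz": 0.055, "spin": 0.001, "gripper": 1}
    - {"tx": -0.002, "ty": -0.008, "tz": 0.065, "spin": 0.001, "gripper": 1}
    - {"tx": -0.002, "ty": -0.008, "tz": 0.065, "spin": 0.001, "gripper": 1}

```text
clock: 18.88
position: [533.5, 216.7, 130.0]
ee_rot: [-0.082, 0.997, -0.0, -0.0]
contact_force: [-0.4, 0.4, -2.6]
gripper_width: 35.3
```

Run:
```python
from q import *
meas('16')
plan([532.5,217.0,125.5],np.pi/2+0.164)
```

```text
top yellow 26 local x,y -15.0 62.4 z 53.4 yrange [59.5 65.2] xrange [-26.2  -1.6]
top blue 50 local x,y -1.1 -62.6 z 53.5 yrange [-65.  -59.2] xrange [-25.4  23.3]
top cans 35 local x,y -1.1 -52.5 z 64.8 yrange [-59.5 -45.2] xrange [-8.  8.]
top green 172 local x,y -14.3 -13.2 z 53.3 yrange [-57.1  57.2] xrange [-26.3  22.4]
side yellow 102 local x,y -1.2 58.6 z 51.0 yrange [-9.1 65.5] xrange [-25.8  26.6]
side blue 10 local x,y -19.4 -59.5 z 54.0 yrange [-66.3 -52.8] xrange [-23.6 -14.9]
side cans 7 local x,y 2.6 51.6 z 63.9 yrange [47.6 55.8] xrange [-0.7  5.6]
side green 140 local x,y -11.4 16.9 z 53.6 yrange [-54.3  54.4] xrange [-25.4  27.4]
pos [533.7 216.9 130.4] yaw 1.735 w 35.3 F [-0.8  0.2 -3.2] t 18.98
toolz [ 3.e-04  1.e-04 -1.e+00]
move t [0.0048 0.0013 0.0195] spin 0.0002
```

Centred to a few tenths along y, and within 1 mm across. Underside is about 5 mm above the walls. Final descent follows.

>>> play_rows:
  targets:
    - {"tx": 0, "ty": 0, "tz": 0.004, "spin": 0, "gripper": 1}
    - {"tx": 0, "ty": 0, "tz": 0.008, "spin": 0, "gripper": 1}
    - {"tx": 0, "ty": 0, "tz": 0.011, "spin": 0, "gripper": 1}
    - {"tx": 0, "ty": 0, "tz": 0.014, "spin": 0, "gripper": 1}
    - {"tx": 0, "ty": 0, "tz": 0.014, "spin": 0, "gripper": 1}

```text
clock: 19.6
position: [533.6, 216.8, 126.7]
ee_rot: [-0.082, 0.997, -0.0, -0.0]
contact_force: [0.1, -0.9, -2.9]
gripper_width: 35.3
```

>>> play_rows:
  targets:
    - {"tx": 0, "ty": 0, "tz": 0.002, "spin": 0, "gripper": 1}
    - {"tx": 0, "ty": 0, "tz": 0.004, "spin": 0, "gripper": 1}
    - {"tx": 0, "ty": 0, "tz": 0.004, "spin": 0, "gripper": 1}

```text
clock: 19.98
position: [533.6, 216.8, 125.8]
ee_rot: [-0.082, 0.997, 0.0, 0.0]
contact_force: [0.4, -0.7, -2.8]
gripper_width: 35.1
```

>>> play_rows:
  targets:
    - {"tx": 0, "ty": 0, "tz": 0.002, "spin": 0, "gripper": 1}
    - {"tx": 0, "ty": 0, "tz": 0.003, "spin": 0, "gripper": 1}
    - {"tx": 0, "ty": 0, "tz": 0.003, "spin": 0, "gripper": 1}

```text
clock: 20.35
position: [533.7, 216.7, 125.7]
ee_rot: [-0.082, 0.997, 0.0, 0.0]
contact_force: [-1.6, -0.3, 2.6]
gripper_width: 35.5
```

>>> play_rows:
  targets:
    - {"tx": 0, "ty": 0, "tz": 0.002, "spin": 0, "gripper": 1}
    - {"tx": 0, "ty": 0, "tz": 0.003, "spin": 0, "gripper": 1}
    - {"tx": 0, "ty": 0, "tz": 0.003, "spin": 0, "gripper": 1}

```text
clock: 20.72
position: [533.8, 216.7, 125.6]
ee_rot: [-0.082, 0.997, 0.0, 0.0]
contact_force: [-3.2, -2.0, 7.2]
gripper_width: 35.2
```

Contact made, so I'll ease off the press and open.

>>> play_rows:
  targets:
    - {"tx": 0, "ty": 0, "tz": -0.003, "spin": 0, "gripper": 1}
    - {"tx": 0, "ty": 0, "tz": -0.003, "spin": 0, "gripper": 0.1}
    - {"tx": 0, "ty": 0, "tz": -0.003, "spin": 0, "gripper": 0}
    - {"tx": 0, "ty": 0, "tz": -0.003, "spin": 0, "gripper": -0.2}
    - {"tx": 0, "ty": 0, "tz": -0.003, "spin": 0, "gripper": -0.4}
    - {"tx": 0, "ty": 0, "tz": -0.003, "spin": 0, "gripper": -0.4}

```text
clock: 21.48
position: [533.6, 216.8, 125.0]
ee_rot: [-0.082, 0.997, -0.0, 0.0]
contact_force: [-0.2, -0.2, 0.6]
gripper_width: 59.7
```

Run:
```python
from q import *
meas('17')
plan([532.5,217.0,125.5],np.pi/2+0.164)
t=cv2.imread('pics/top17.png');s=cv2.imread('pics/side17.png')
f=lambda x:cv2.resize(x,None,fx=4,fy=4,interpolation=cv2.INTER_CUBIC)
cv2.imwrite('pics/c17.png',np.hstack([f(t[170:290,130:230]),f(s[220:340,215:315])]))
```

```text
top yellow 24 local x,y -15.6 62.4 z 49.2 yrange [59.6 65.4] xrange [-25.8  -3.6]
top blue 52 local x,y -0.2 -62.4 z 49.0 yrange [-65.  -58.7] xrange [-24.8  24.9]
top cans 28 local x,y -0.7 -53.2 z 58.4 yrange [-58.6 -47.2] xrange [-8.1  9.2]
top green 160 local x,y -14.9 -12.0 z 48.7 yrange [-57.1  58. ] xrange [-25.7  23.3]
side yellow 101 local x,y 0.1 59.8 z 46.9 yrange [26.9 66.4] xrange [-25.8  27.4]
side blue 9 local x,y -18.6 -59.8 z 49.0 yrange [-65.8 -53.3] xrange [-24.4 -13.1]
side cans 10 local x,y 2.6 53.3 z 60.1 yrange [48.8 57.4] xrange [-1.1  6.5]
side green 136 local x,y -10.4 18.9 z 49.1 yrange [-47.9  53.8] xrange [-25.7  27.2]
pos [533.6 216.8 125. ] yaw 1.7349 w 60.0 F [ 0.9 -0.4  0.5] t 21.57
toolz [ 0. -0. -1.]
move t [ 0.0041  0.0015 -0.0019] spin 0.0002
```

View pics/c17.png

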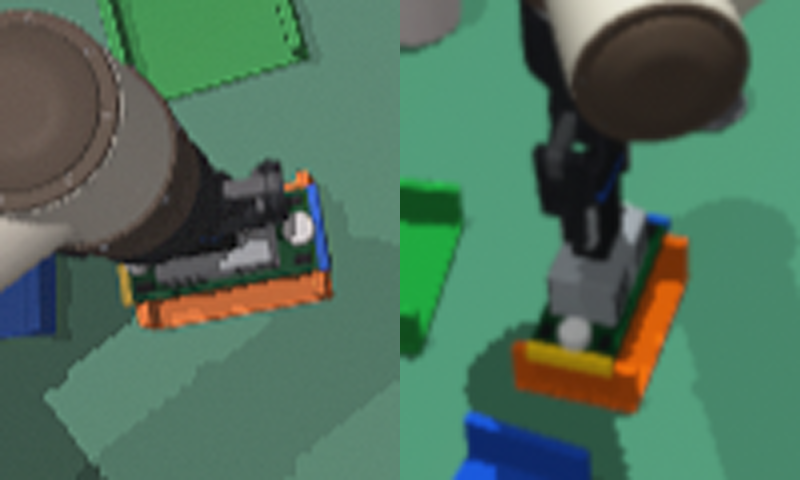

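The board rests on both walls: top surface at z 49, ends at y ±62.4, centred. I'll raise the tool clear and check.

>>> play_rows:
  targets:
    - {"tx": 0, "ty": 0, "tz": -0.03, "spin": 0, "gripper": -0.4}
    - {"tx": 0, "ty": 0, "tz": -0.1, "spin": 0, "gripper": -0.4}
    - {"tx": 0, "ty": 0, "tz": -0.2, "spin": 0, "gripper": -0.4}
    - {"tx": 0, "ty": 0, "tz": -0.32, "spin": 0, "gripper": -0.4}
    - {"tx": 0, "ty": 0, "tz": -0.44, "spin": 0, "gripper": -0.4}
    - {"tx": 0, "ty": -0.1, "tz": -0.5, "spin": 0, "gripper": -0.4}
    - {"tx": 0, "ty": -0.3, "tz": -0.5, "spin": 0, "gripper": -0.4}
    - {"tx": 0, "ty": -0.5, "tz": -0.5, "spin": 0, "gripper": -0.4}
    - {"tx": 0, "ty": -0.6, "tz": -0.5, "spin": 0, "gripper": -0.4}
    - {"tx": 0, "ty": -0.6, "tz": -0.5, "spin": 0, "gripper": -0.4}

```text
clock: 22.82
position: [558.2, 67.2, 250.7]
ee_rot: [-0.081, 0.997, 0.0, 0.0]
contact_force: [-0.3, -0.3, -0.3]
gripper_width: 59.7
```

Run:
```python
from q import *
meas('18')
d=dict(np.load('top18.npz'));P=pts(d);m=(abs(P[...,0]-532)<70)&(abs(P[...,1]-218)<90)
rep(P,'handle top',m&(P[...,2]>140)&(P[...,2]<156)); rep(P,'block',m&(P[...,2]>78)&(P[...,2]<90))
plan([532.5,217.0,125.5],np.pi/2+0.164)
# bystander change check
a=cv2.imread('pics/top0.png');b=cv2.imread('pics/top18.png');print(cv2.absdiff(a,b)[260:325,245:295].mean(),cv2.absdiff(a,b)[100:235,255:290].mean(),cv2.absdiff(a,b)[235:270,385:465].mean())
cv2.imwrite('pics/c18.png',np.hstack([cv2.resize(b,(400,300)),cv2.resize(cv2.imread('pics/side18.png'),(400,300))]))
f=lambda x:cv2.resize(x,None,fx=4,fy=4,interpolation=cv2.INTER_CUBIC)
cv2.imwrite('pics/c19.png',np.hstack([f(b[170:290,130:230]),f(cv2.imread('pics/side18.png')[220:340,215:315])]))
```

```text
top yellow 35 local x,y -8.8 59.2 z 49.4 yrange [22.9 65.6] xrange [-25.9  15.3]
top blue 49 local x,y 0.6 -62.1 z 48.0 yrange [-64.8 -58.8] xrange [-24.5  24.8]
top cans 8 local x,y -2.3 -36.9 z 58.3 yrange [-58.1  35.8] xrange [-6.3  3.3]
top green 180 local x,y -8.6 -11.5 z 48.9 yrange [-57.   56.9] xrange [-25.7  24.1]
side yellow 108 local x,y -1.4 56.9 z 45.7 yrange [-10.   65.8] xrange [-25.6  27.3]
side blue 13 local x,y -18.2 -61.0 z 49.6 yrange [-66.5 -51.9] xrange [-23.9 -12.4]
side cans 23 local x,y 2.2 50.8 z 57.7 yrange [43.5 58.3] xrange [-3.4  7.8]
side green 129 local x,y -9.9 18.6 z 49.2 yrange [-52.8  54. ] xrange [-25.3  27.7]
handle top 169 mean [534.6 216.6 148. ] zpct [142.7 148.3 151. ] rect [535.5 217. ] [24.3 36. ] 11.0
block 294 mean [530.6 210.5  84.5] zpct [80.5 84.6 87.9] rect [535.6 217.6] [44.8 71.9] 9.0
pos [558.1  68.9 250.5] yaw 1.7346 w 60.2 F [-0.9  0.   0.5] t 22.93
toolz [ 6.e-04  4.e-04 -1.e+00]
move t [0.005  0.6009 0.5   ] spin -0.0003
9.454153846153845 6.492557319223986 2.267857142857143
```

View pics/c19.png

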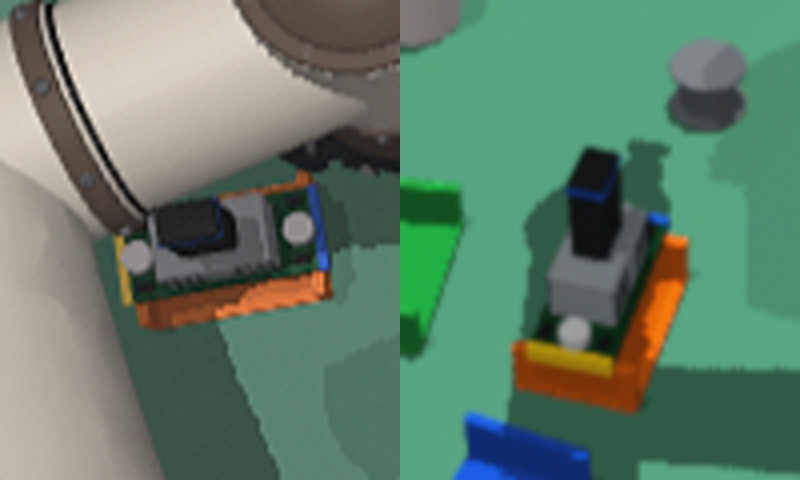

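View pics/c18.png

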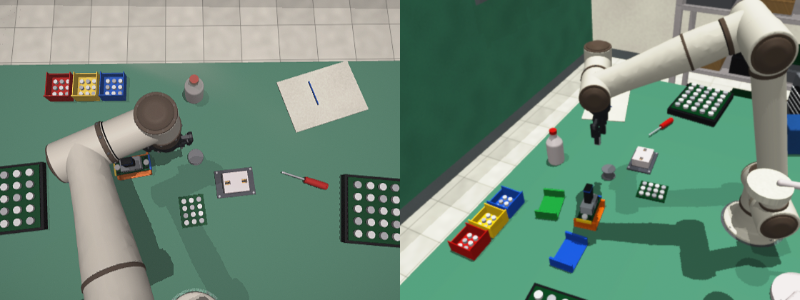

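The head stands upright and level in the orange cradle and the tool is clear of it. The panel, reel, bottle and driver look unmoved. I'm handing in.

```bash
python3 -c "
from bench import *
print(job_done())"
```

```text
the job is handed in; nothing more can be done
None
```

The sensor head is out of the socket and standing upright in the orange cradle, released. I handed the job in at about 23 s.

- **First click:** I pushed the handle towards blue (peak about 19 N sideways). The yellow pin clicked up about 9 mm at a lean of about 0.12 rad and held when I withdrew the finger.
- **Second click:** I pushed back towards yellow until the head stood level, about 8–9 mm up at both ends. A second push 3 mm farther met only about 1 N, so the head was loose.
- **Lift and placing:** The head lifted out with only its own weight (about 3 N) on the wrist. I lowered it to a light contact of about 7 N, let go and raised the tool clear.

**Last checks:** The board's top is at about z 48–49 at both ends, so it lies level on the walls. The end strips are at y of about +62.4 and −62.4 mm from the cradle centre, and the head is within about 1 mm across.

**Bystanders:** The panel, reel, bottle and screwdriver look unmoved by eye. The picture difference around the panel and reel was raised by the arm's shadow, so it did not confirm this separately.

**Disagreement:** The two cameras differed by about 3.5 mm in x. I used head-to-cradle offsets within each camera, and those agreed to about 1 mm.

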